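# Set the heat-mat dial in the seedling nursery

### The arm

A 6-joint arm with a two-finger parallel gripper is mounted at the origin on the work surface. World frame = base frame: x ahead of the robot, y to its left, z up, the work surface at z = 0. Lengths are in m, angles in rad, forces in N, time in s.
With the tool pointing down it reaches from about 0.4 to 0.825 m from the base axis. Payload 7 kg.
Tool frame: the origin (TCP) lies midway between the tips of the shut fingers; the grasp point (between the pads) lies 19 mm behind it; z points along the fingers, x is the direction in which the jaws open and shut, and the axes are right-handed (so a half turn about z gives the same grasp; the last joint's range is limited). The gripper opens to 88 mm and grips with 3 to 60 N. Pads are 19 mm wide; open, the fingers measure 130 mm over their backs; the gripper's body (78 mm by 193 mm) begins 47 mm behind the grasp point.
Start: joints at [-1.012, 0.359, 0.012, 0, -1.224, -0.288], TCP at [0.181, -0.65, 0.227] pointing down, gripper open.
Joint ranges: [-3.07, 3.07], [-1.43, 2.12], [-1.02, 1.25], [-3.03, 1.67], [-3.05, -0], [-3.03, 3.03]. Speed limits (rad/s): [2.39, 2.39, 3.01, 3.14, 3.14, 3.14].

### API

Orientations are given as [roll, pitch, yaw] about the fixed x, y, z axes, in that order (R = Rz(yaw) Ry(pitch) Rx(roll)).
In Python, from station import status, eyes, workorder gives the robot as it stands.
- The arm moves only by the shell command python3 -m jog 'ROWS' [OPENING] [FORCE]. ROWS is JSON, a list of rows, each a list of 6 numbers: the shift along the world's x, y, z in mm, then the turn, a rotation vector about the world's x, y, z in rad. A call has 1 to 12 rows; each row shifts and turns the pose as measured when the row begins; what a row does not reach is not made up. A row lasts 1/10 s, in which the tool goes at most 50 mm and 8.59 degrees, less where a joint would pass 70% of its speed; a pose out of reach is approached as far as the arm can. A call with a gripper value outside its range is refused whole. OPENING is the opening, from 0 (shut) to 1 (fully open), set as the call begins (- or left out, the last holds). The fingers move at their own pace and stop on an object; FORCE is the grip in N (left out, the last holds). Time passes only in rows, so rows that do not move let the fingers close. It gives the time, the measured TCP pose, the force and the opening at its end, in the units of the state.
- status.get_state(): the state, without advancing time (a new reading comes with each control period).
- eyes.grab_frame(name): name is "side" or "top"; returns the picture (480x640x3 uint8, blue, green, red); there is no depth.
- eyes.calibration(name): a dict with "camera_matrix" (3x3 intrinsics, pixels), "cam_to_world" (4x4, takes a point from camera to world coordinates). Camera axes: x right, y up, looking along -z (the intrinsics and any distortion apply to the point x, -y, -z); pixel columns grow to the right and rows downward; lengths in m; the calibration is good to about 2 mm. A picture is of the moment at which its call begins. calibration takes no time and is no camera call.
- workorder.job_done(): hands the job in, once; it reports no verdict.
The state is a dict: "t": time; "q": joint angles; "qd": joint speeds; "joint_efforts": joint torques, N m; "eef_pos": TCP position; "ee_rot": TCP orientation; "force": force on the tool from outside, world axes, zero at the start; "moment": the same for the moment, N m; "width": finger opening in m.
Only numpy, scipy, OpenCV 4.12 (cv2) and the standard library are available. Lean on these libraries where they do the work, as an engineer would, in place of code of your own. Each camera call takes 0.05 s, during which the arm holds its last target. There are 200 camera calls.

### The job

Push the ribbed black dial of the heat-mat controller round clockwise with a fingertip against its rim, gently and without gripping it, until it clicks in with its orange pointer at the green dot. Only once it sits there, press the blue set button all the way down and let it go. Do not pick anything up, and leave the bottle, pots, jar and tweezers standing where they are.

Things in the scene. Friction and masses are not known exactly. Their poses are not given: they have to be found in the camera images.
- controller: heat-mat controller screwed to the bench: flat grey box with a white top, 160 (x) x 220 (y) x 50 mm high. Origin: centre of its underside, on the bench; z up. Its axes turn with it. The dial's axis stands at (0, +45 mm) and the button at (0, -75 mm) in its frame.
- dial_centre (a point): on the dial's vertical axis at its top face, 78 mm above the bench. The dial is a black disc of 41 mm radius with 20 upright round ribs round its rim, one every 18 degrees, one of them in line with the pointer (rib radius 4 mm, centred 42 mm from the axis: they reach out to 46 mm, grooves 5 mm deep). Dial and ribs span 54 to 78 mm above the bench, 4 mm clear of the box's top
- pointer_tip (a point): outer end of the orange pointer bar on the dial's top face, 44 mm from the axis; it turns with the dial
- green_dot (a point): the green dot (11 mm) on the box's top, 58 mm from the dial's axis. Five dots mark the click positions, 36 degrees apart, in an arc on the +x side of the dial; the other four are small and black. The green one is the fourth going clockwise seen from above, and lies at -36 degrees (towards -y) from the controller's +x direction
- heat_dial (a joint): turn of the dial, rad, clockwise seen from above: 0 with the pointer at the first dot, 0.628 second, 1.257 third, 1.885 green, 2.513 fifth; stops just beyond first and fifth. Starts at the second or third dot. A sprung detent pulls it into the nearest click and takes about 0.08 N m (1.7 N at the rim) to leave; little other friction. A finger left in a groove can keep it from snapping in fully
- set_button (a joint): how far the blue button is pressed, m: 0 up, 0.006 fully down; springs back by itself; fully down takes 4 N
- set_button_top (a point): centre of the top of the blue round button (26 mm across) on the controller; moves straight down
- spray_bottle_mid (a point): white spray bottle, 76 mm across, 215 mm tall; point on its axis 100 mm up; loose, to be left alone
- pot_a_mid (a point): black round seedling pot, 74 mm across, 62 mm tall plus about 40 mm of leaves; point at its centre; loose, to be left alone
- pot_b_mid (a point): terracotta-coloured round seedling pot, 74 mm across, 62 mm tall plus about 40 mm of leaves; point at its centre; loose, to be left alone
- powder_jar_mid (a point): amber jar, 50 mm across, 70 mm tall; point at its centre; loose, to be left alone
- tweezers_mid (a point): steel tweezers lying flat on the bench, 20 x 165 x 6 mm; point near the middle; loose, to be left alone

How it is judged:
By the outcome, as a careful person would: the job done as asked, in the order asked, and still so for the second after the job is handed in, with the robot touching nothing.
It also fails if it takes over 51 s, if anything falls off the work surface, if the arm or the gripper's body presses on something with over 40 N, if the wrist force passes 120 N, or if a joint passes its speed limit or range.

## Working session

There is one attempt and no reset: what is moved stays moved. The work goes in short steps, Python scripts to look and compute and a shell command to move; the robot and the scene stay as the last step left them, time stands still between calls to the robot, and variables do not carry over. Pictures are saved under pics/ and viewed, about 8 in all and at most 12, crops included, and the job is handed in when it is done.

```bash
ls; mkdir -p pics; python3 - <<'E'
from station import status, eyes
import cv2,numpy as np
for n in("top","side"):
    cv2.imwrite(f"pics/{n}0.png",eyes.grab_frame(n)); c=eyes.calibration(n); print(n,np.round(c["camera_matrix"],1).tolist(),np.round(c["cam_to_world"],3).tolist(),[k for k in c])
s=status.get_state();print(s)
E
```

```text
pics
top [[516.1, 0.0, 314.9], [0.0, 516.1, 233.8], [0.0, 0.0, 1.0]] [[-0.003, 0.987, -0.161, 0.464], [-1.0, -0.007, -0.023, 0.044], [-0.024, 0.161, 0.987, 0.928], [0.0, 0.0, 0.0, 1.0]] ['camera_matrix', 'cam_to_world']
side [[505.1, 0.0, 306.9], [0.0, 505.1, 245.9], [0.0, 0.0, 1.0]] [[-0.864, 0.316, -0.391, 0.219], [-0.503, -0.514, 0.695, 0.704], [0.019, 0.798, 0.603, 0.691], [0.0, 0.0, 0.0, 1.0]] ['camera_matrix', 'cam_to_world']
{'t': 0.1, 'q': array([-1.01186714e+00,  3.59318582e-01,  1.11493379e-02, -3.29229373e-04,
       -1.22409090e+00, -2.88097442e-01]), 'qd': array([-0.00020101, -0.00063216,  0.00285516,  0.00105391, -0.00176923,
       -0.00021304]), 'joint_efforts': array([-5.15092888e-04, -5.84161162e+01,  2.93754405e+01,  7.01551214e+00,
        1.02741370e-02, -6.48913397e-05]), 'eef_pos': array([ 0.18044604, -0.64997774,  0.22571   ]), 'ee_rot': array([-3.14147346e+00, -1.49143198e-03,  1.84151589e+00]), 'force': array([ 0.18199346, -0.01611087,  0.32652469]), 'moment': array([-0.02019858,  0.01048375, -0.03737935]), 'width': 0.08778322268731985}
```

View pics/top0.png

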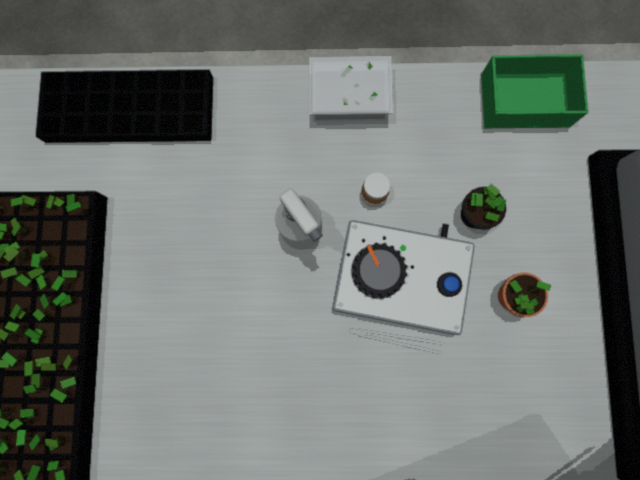

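View pics/side0.png

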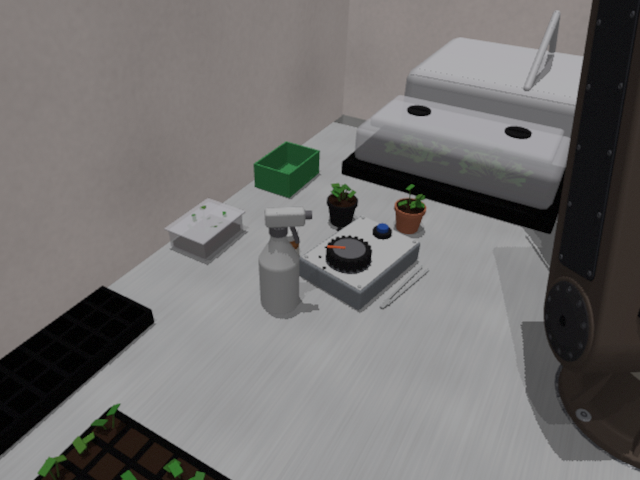

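The top view shows the dial at about (379,270), pointer tip near (370,246), green dot at (403,247) and button at (450,284). The side view shows the bottle just left of the dial. I'll take a closer crop next.

```bash
cat > h.py <<'E'
import numpy as np,cv2
from station import status,eyes
def ray(n,u,v,z):
    c=eyes.calibration(n);K=c["camera_matrix"];T=c["cam_to_world"]
    d=T[:3,:3]@np.array([(u-K[0][2])/K[0][0],-(v-K[1][2])/K[1][1],-1]);o=T[:3,3]
    return o+d*(z-o[2])/d[2]
def proj(n,p):
    c=eyes.calibration(n);K=np.array(c["camera_matrix"]);T=np.array(c["cam_to_world"])
    q=T[:3,:3].T@(np.array(p)-T[:3,3]);return K[0,0]*q[0]/-q[2]+K[0,2],-K[1,1]*q[1]/-q[2]+K[1,2]
def crop(n,name,x,y,w,h,s):
    f=eyes.grab_frame(n)[y:y+h,x:x+w];cv2.imwrite(f"pics/{name}.png",cv2.resize(f,None,fx=s,fy=s,interpolation=cv2.INTER_CUBIC))
E
python3 - <<'E'
from h import *
crop("top","top1",325,210,160,120,5)
E
```

```text
(no output)
```

View pics/top1.png

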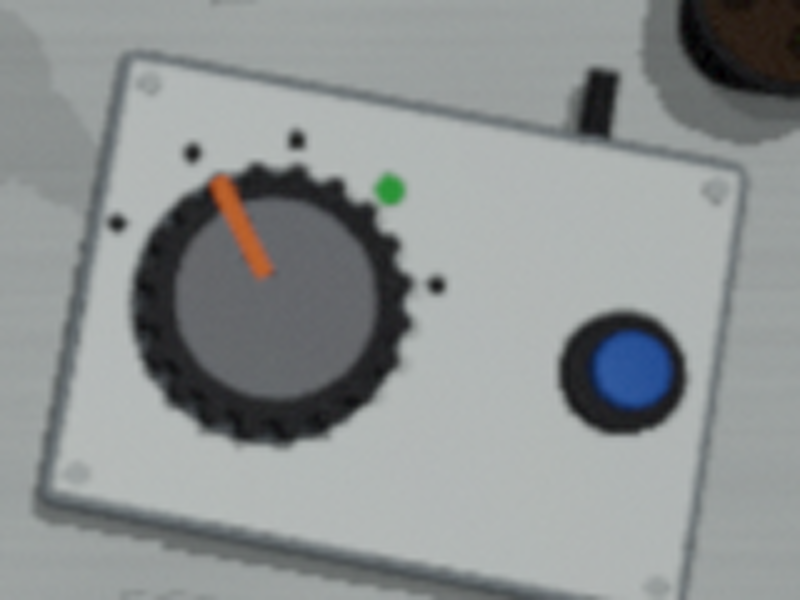

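The pointer is at the second dot: crop tip (217,183), dots at (117,223), (193,152), (297,139), green (390,190), (437,285). That leaves a 72° turn. Now I'll fit the controller pose.

```bash
python3 - <<'E'
from h import *
R=lambda x,y,z,n="top":ray(n,325+x/5,210+y/5,z)
d=np.array([R(*p,.05)[:2] for p in[(117,223),(193,152),(297,139),(390,190),(437,285)]])
a=np.radians([72,36,0,-36,-72]);m=np.c_[.058*np.cos(a),.045+.058*np.sin(a)]
m=np.r_[m,[[0,-.075]]];d=np.r_[d,[R(632,370,.058)[:2]]]
H=(m-m.mean(0)).T@(d-d.mean(0));U,S,V=np.linalg.svd(H);Q=V.T@U.T
t=d.mean(0)-Q@m.mean(0);yaw=np.degrees(np.arctan2(Q[1,0],Q[0,0]))
print("yaw",yaw,"o",t,"res mm",((m@Q.T+t-d)*1e3).round(1).tolist())
ax=Q@[0,.045]+t;print("axis",ax,"button",Q@[0,-.075]+t)
p=R(217,183,.078)[:2];v=p-ax;print("pointer r",np.hypot(*v),"ang rel",np.degrees(np.arctan2(v[1],v[0]))-yaw)
print("disc centre",R(275,298,.078)[:2])
for n,u,v,z in[("bottle_base",300,222,.1),("jar",376,184,.07),("potA",483,210,.062),("potB",524,295,.062),("twe",400,340,.006)]: print(n,ray("top",u,v,z))
for n,pt in[("axis",[*ax,.078])]: print(proj("side",pt))
E
```

```text
yaw -10.91726107274394 o [ 0.53398895 -0.08838995] res mm [[-0.5, -0.5], [-0.4, -0.3], [-0.2, -0.2], [0.3, -0.3], [0.5, -0.6], [0.2, 1.8]]
axis [ 0.54251155 -0.04420438] button [ 0.5197846  -0.16203258]
pointer r 0.04277739910954849 ang rel 37.499713845212874
disc centre [ 0.54245631 -0.0433611 ]
bottle_base [0.61899494 0.08739268 0.1       ]
jar [ 0.68960018 -0.0407636   0.07      ]
potA [ 0.64452083 -0.22196851  0.062     ]
potB [ 0.50065111 -0.28132081  0.062     ]
twe [ 0.42582007 -0.08267234  0.006     ]
(np.float64(349.3381742552013), np.float64(247.3794425275915))
```

```bash
python3 -m jog '[[30,42,0,0,0,0.095],[30,42,0,0,0,0.095],[30,42,0,0,0,0.095],[30,42,0,0,0,0.095],[30,42,0,0,0,0.095],[30,42,0,0,0,0.095],[30,42,0,0,0,0.095],[30,42,0,0,0,0.095],[30,42,0,0,0,0.095],[30,42,0,0,0,0.095],[30,42,0,0,0,0.095],[30,42,0,0,0,0.095]]' 0 10
```

```text
t: 1.35
eef_pos: [0.5243, -0.1577, 0.2223]
ee_rot: [-3.14, -0.005, 3.017]
force: [1.3, -0.4, 0.8]
width: 0.0013
```

```bash
python3 -m jog '[[18,13,-25,0,0,-0.01],[18,13,-25,0,0,-0.01],[18,13,-25,0,0,-0.01],[18,13,-15,0,0,-0.01],[0,0,0,0,0,0]]'; python3 - <<'E'
from h import *
a=eyes.grab_frame("top")[190:340,310:510];b=eyes.grab_frame("side")[130:280,290:490]
cv2.imwrite("pics/c2.png",np.vstack([cv2.resize(i,None,fx=2.99*1,fy=2,interpolation=cv2.INTER_CUBIC) if 0 else cv2.resize(i,(400*1,300)) for i in(a,b)]) if 0 else np.hstack([cv2.resize(i,(400,300),interpolation=cv2.INTER_CUBIC) for i in(a,b)]))
s=status.get_state();print(s["eef_pos"],s["ee_rot"],s["q"],proj("side",s["eef_pos"]),proj("top",s["eef_pos"]))
E
```

```text
t: 1.85
eef_pos: [0.6022, -0.097, 0.1291]
ee_rot: [-3.141, -0.002, 2.987]
force: [-0.7, 0.0, -0.8]
width: 0.0009
[ 0.60139015 -0.09823408  0.13100377] [-3.14078331e+00 -6.13894734e-04  2.98692891e+00] [ 1.58664312e-01  3.28729463e-01 -2.64711660e-01  7.00092498e-04
 -9.78188783e-01 -3.13719068e-01] (np.float64(337.20230631287745), np.float64(204.47740534090136)) (np.float64(417.7925102956051), np.float64(228.58056165058767))
```

View pics/c2.png

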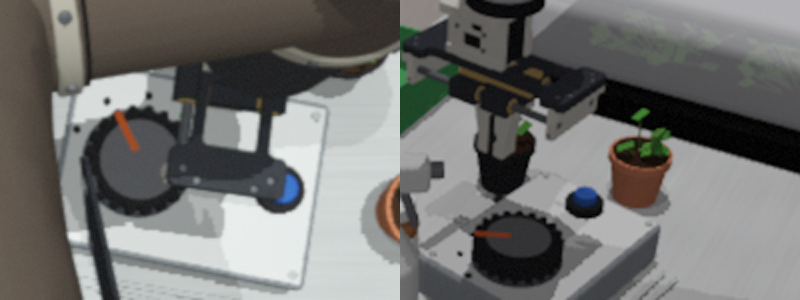

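The side view shows the dial and pointer clearly, with the shut fingertips at crop (497,150), which matches the TCP projection. I'll enlarge the fingertip to get its size.

```bash
python3 - <<'E'
from h import *
crop("side","c3",300,150,80,70,9)
for d in[(0,0),(.01,0),(0,.0095)]: print(proj("side",status.get_state()["eef_pos"]+np.array([-.988*d[0]+.154*d[1],.154*d[0]+.988*d[1],0])))
E
```

```text
(np.float64(337.2522507058637), np.float64(203.99695431259846))
(np.float64(341.16818866148265), np.float64(205.7012645247957))
(np.float64(334.5152247417486), np.float64(205.87584026449))
```

View pics/c3.png

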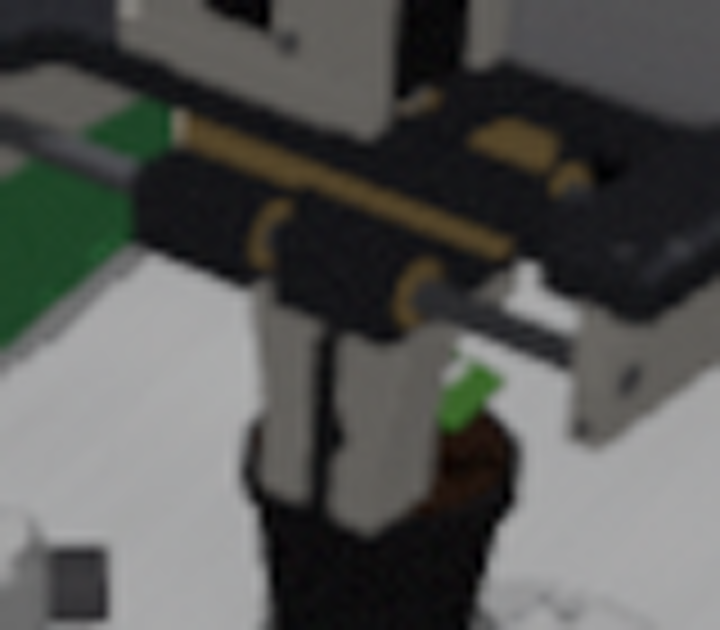

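The tip is a block about 31 x 22 mm, and its near bottom corner is at crop (370,535). I'll put a corner of it into the groove at world angle -56°, so I'm lowering it just outside the rim.

```bash
python3 -m jog '[[-7,-3,0,0,0,-0.018],[-7,-3,0,0,0,-0.018],[0,0,-20,0,0,0],[0,0,-20,0,0,0],[0,0,-15,0,0,0],[0,0,-8,0,0,0],[0,0,0,0,0,0]]'; python3 -c "
from station import status;s=status.get_state();print(s['eef_pos'],s['ee_rot'],s['force'])"
```

```text
t: 2.7
eef_pos: [0.5839, -0.1091, 0.0745]
ee_rot: [3.139, 0.012, 2.939]
force: [-0.9, -0.2, 0.2]
width: 0.0005
[ 0.5838894  -0.10913838  0.07454213] [3.13857853 0.0115033  2.93878702] [-0.9072392  -0.18307822  0.24808061]
```

```bash
python3 -m jog '[[2,1,-7,0,0,0],[0,1,-5,0,0,0],[0,0,0,0,0,0]]'; python3 -c "
from station import status;s=status.get_state();print(s['eef_pos'],s['ee_rot'],s['force'])"
```

```text
t: 3.0
eef_pos: [0.5868, -0.1075, 0.064]
ee_rot: [3.138, 0.015, 2.938]
force: [0.5, -0.1, -0.1]
width: 0.0004
[ 0.58680844 -0.10748652  0.06403989] [3.13770944 0.01488306 2.93776934] [ 0.46683135 -0.13394733 -0.08971258]
```

```bash
python3 -m jog '[[-2,3,0,0,-0.007,0],[-2,3,0,0,-0.007,0],[-2,3,0,0,0,0],[-1,3,0,0,0,0],[0,0,0,0,0,0]]'; python3 - <<'E'
from h import *
s=status.get_state();print(s['eef_pos'],s['ee_rot'],s['force'],s['moment'])
a=eyes.grab_frame("top")[220:310,340:460];b=eyes.grab_frame("side")[200:290,310:430]
cv2.imwrite("pics/c4.png",np.hstack([cv2.resize(i,(400,300),interpolation=cv2.INTER_CUBIC) for i in(a,b)]))
E
```

```text
t: 3.5
eef_pos: [0.5801, -0.0941, 0.0652]
ee_rot: [3.134, 0.032, 2.938]
force: [1.1, -1.3, -0.3]
width: 0.0004
[ 0.58006631 -0.09409144  0.06515015] [3.13412982 0.03197128 2.93829165] [ 1.12352606 -1.33209231 -0.34961382] [-0.10366385 -0.0653484  -0.01771575]
```

View pics/c4.png

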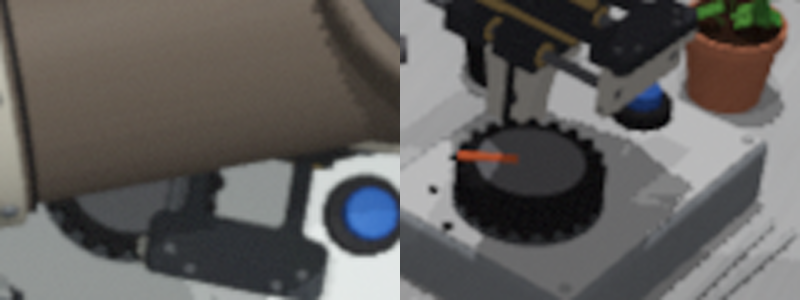

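The finger rests in the groove with a light contact of about 1.7 N. In the side view the pointer tip is still at the second dot, crop (455,156). Next I compute the arc increments.

```bash
cat > arc.py <<'E'
from h import *
from scipy.spatial.transform import Rotation as Ro
import sys
ax=np.array([.5425,-.0438]);s=status.get_state();c=(s['eef_pos'][:2]-ax)*1e3;R=Ro.from_euler('xyz',s['ee_rot'])
print("r",np.hypot(*c).round(1),"ang",np.degrees(np.arctan2(c[1],c[0])).round(1),"yaw",np.degrees(s['ee_rot'][2]).round(1),"z",s['eef_pos'][2],"F",s['force'].round(1),"level fix",np.cross(R.as_matrix()[:,2],[0,0,-1]).round(3),"q",s['q'].round(2))
d=np.radians(float(sys.argv[1]));r=float(sys.argv[2]);a0=np.arctan2(c[1],c[0]);p=c
for k in range(1,int(sys.argv[3])+1):
    n=r*np.array([np.cos(a0-k*d),np.sin(a0-k*d)]);print((n-p).round(1),end=' ');p=n
E
python3 arc.py 3 62.5 12
```

```text
r 62.9 ang -53.3 yaw 168.3 z 0.06504432427752183 F [-0.8  0.6  0.3] level fix [-0.001  0.033  0.   ] q [ 0.17  0.35 -0.41  0.01 -0.77 -0.38]
[-2.9 -1.5] [-2.8 -1.7] [-2.9 -1.6] [-2.9 -1.4] [-3.  -1.3] [-3.1 -1.1] [-3.1 -1. ] [-3.2 -0.8] [-3.2 -0.6] [-3.2 -0.5] [-3.3 -0.3] [-3.3 -0.1]
```

```bash
python3 -m jog '[[-2.9,-1.6,-0.5,0,0.008,-0.052],[-2.8,-1.7,-0.5,0,0.008,-0.052],[-2.9,-1.6,-0.5,0,0.008,-0.052],[-2.9,-1.4,0,0,0.008,-0.052],[-3,-1.3,0,0,0,-0.052],[-3.1,-1.1,0,0,0,-0.052]]'; python3 arc.py 3 62 8
```

```text
t: 4.2
eef_pos: [0.5718, -0.1016, 0.0662]
ee_rot: [3.136, 0.015, 2.617]
force: [3.3, -0.9, -0.5]
width: 0.0005
r 64.8 ang -63.1 yaw 149.9 z 0.0662440125367228 F [ 3.3 -0.9 -0.5] level fix [0.003 0.016 0.   ] q [ 0.16  0.35 -0.41  0.01 -0.79 -0.69]
[-4.2  1.1] [-3.  -1.2] [-3.1 -1.1] [-3.1 -0.9] [-3.2 -0.8] [-3.2 -0.6] [-3.2 -0.4] [-3.2 -0.2]
```

```bash
python3 -m jog '[[-5,1,-1,0,0.005,0],[-5,0,-1,0,0.005,0],[-5,0,-1,0,0.005,0],[-5,0,-1,0,0.005,-0.03]]'; python3 arc.py 3 62 6
```

```text
t: 4.6
eef_pos: [0.5612, -0.1043, 0.0662]
ee_rot: [-3.141, 0.014, 2.59]
force: [5.0, -6.5, 0.5]
width: 0.0007
r 63.3 ang -72.9 yaw 148.4 z 0.06618375447016994 F [ 5.  -6.5  0.5] level fix [0.008 0.012 0.   ] q [ 0.17  0.34 -0.44  0.01 -0.79 -0.73]
[-3.5  0.4] [-3.2 -0.7] [-3.2 -0.5] [-3.2 -0.4] [-3.2 -0.2] [-3.2 -0. ]
```

```bash
cat > ptr.py <<'E'
from h import *
def ptr(n="side"):
    f=eyes.grab_frame(n)[225:275,320:385].astype(int) if n=="side" else eyes.grab_frame(n)[230:310,335:425].astype(int)
    o=(320,225) if n=="side" else (335,230)
    b,g,r=f[...,0],f[...,1],f[...,2];v,u=np.nonzero((r>110)&(r>1.6*g)&(r>1.8*b))
    if len(u)<5: return len(u),None
    P=np.array([ray(n,o[0]+x,o[1]+y,.079)[:2] for x,y in zip(u,v)])-[.5425,-.0438]
    m=P.mean(0);i=np.argsort(np.hypot(*P.T))[-max(4,len(P)//4):];t=P[i].mean(0);w,V=np.linalg.eigh(np.cov(P.T));a=V[:,1]*np.sign(V[:,1]@m)
    rel=lambda v:round(float(36+(25.1-36+10.9)+0-36+36-(np.degrees(np.arctan2(v[1],v[0]))+10.9)),1)
    return len(u),"turned deg from dot2: mean %s tip %s axis %s"%(rel(m),rel(t),rel(a))
if __name__=="__main__": print(ptr())
E
python3 ptr.py; python3 -c "
import cv2,numpy as np
from ptr import *
f=cv2.imread('pics/side0.png');eyes.grab_frame=lambda n:f;print(ptr())"
```

```text
(43, 'turned deg from dot2: mean 10.4 tip 10.4 axis 12.6')
(46, 'turned deg from dot2: mean -2.1 tip -1.0 axis 0.9')
```

```bash
python3 -m jog '[[-4.5,-1.5,-1,0,0.005,-0.02],[-4.5,-1.5,-1,0,0.005,-0.04],[-4.5,-1.2,-1,0,0,-0.05]]'; python3 arc.py 3 62 6;python3 ptr.py
```

```text
t: 4.95
eef_pos: [0.5465, -0.1094, 0.0632]
ee_rot: [-3.134, 0.005, 2.475]
force: [0.7, 0.0, -0.1]
width: 0.0002
r 65.8 ang -86.5 yaw 141.8 z 0.0632108583383987 F [ 0.7  0.  -0.1] level fix [ 0.009 -0.001  0.   ] q [ 0.16  0.33 -0.46  0.01 -0.79 -0.84]
[-3.5  3.7] [-3.2  0.1] [-3.2  0.2] [-3.2  0.4] [-3.2  0.6] [-3.2  0.7] (45, 'turned deg from dot2: mean 15.6 tip 15.5 axis 18.4')
```

```bash
python3 -m jog '[[0,0,0,0,0,0],[0,0,0,0,0,0]]'; python3 arc.py 3 62 2;python3 ptr.py
```

```text
t: 5.2
eef_pos: [0.5448, -0.1095, 0.0627]
ee_rot: [-3.133, 0.003, 2.473]
force: [0.3, 0.3, -0.8]
width: 0.0005
r 65.8 ang -88.0 yaw 141.7 z 0.06269669687130267 F [ 0.3  0.3 -0.8] level fix [ 0.009 -0.003  0.   ] q [ 0.16  0.33 -0.46  0.01 -0.79 -0.84]
[-3.4  3.8] [-3.2  0.1] (44, 'turned deg from dot2: mean 15.8 tip 15.5 axis 18.1')
```

```bash
python3 -m jog '[[0,1,0,-0.004,0,0.07],[-1,2,0,-0.004,0,0.07],[-2,2,0,0,0,0.05],[-4,1,0,0,0,0]]'; python3 arc.py 3 62 6;python3 ptr.py
```

```text
t: 5.65
eef_pos: [0.5387, -0.1031, 0.0626]
ee_rot: [-3.126, 0.008, 2.674]
force: [-0.4, -0.2, 0.7]
width: 0.0007
r 59.5 ang -93.7 yaw 153.2 z 0.06263114705798853 F [-0.4 -0.2  0.7] level fix [ 0.017 -0.     0.   ] q [ 0.18  0.32 -0.49  0.02 -0.77 -0.67]
[-3.4 -2.2] [-3.2  0.5] [-3.2  0.6] [-3.1  0.8] [-3.1  1. ] [-3.   1.1] (44, 'turned deg from dot2: mean 15.4 tip 15.5 axis 18.2')
```

```bash
python3 - <<'E'
from h import *
crop("side","c5",305,190,110,90,7)
E
```

```text
(no output)
```

View pics/c5.png

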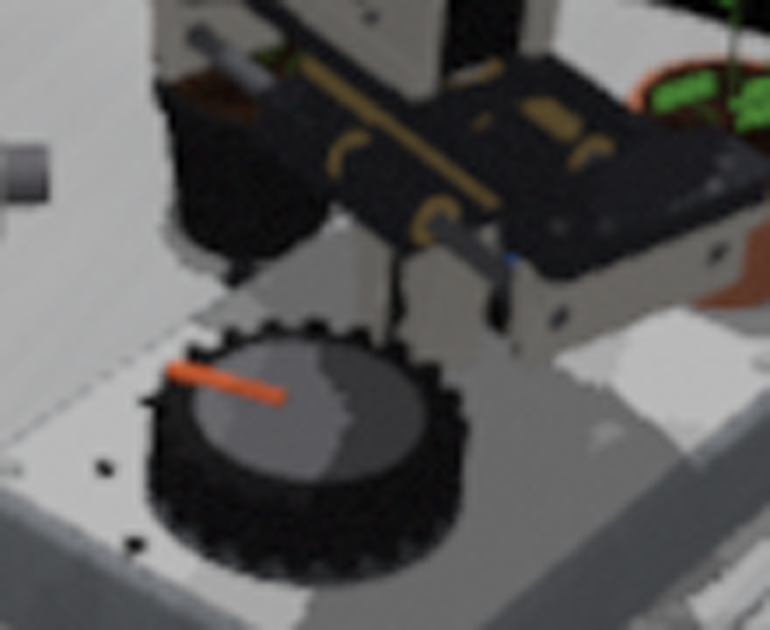

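```bash
python3 - <<'E'
from h import *
ax=np.array([.5425,-.0438])
for i,a in enumerate([72,36,0,-36]):
    t=np.radians(a-10.9);u=proj("side",[*(ax+.058*np.array([np.cos(t),np.sin(t)])),.05]);print(i+1,[(u[0]-305)*7,(u[1]-190)*7])
for a in(36,26,18,10,0):
    t=np.radians(a-10.9);u=proj("side",[*(ax+.044*np.array([np.cos(t),np.sin(t)])),.08]);print("tip",36-a,[(u[0]-305)*7,(u[1]-190)*7])
E
```

```text
1 [np.float64(135.61996128221517), np.float64(541.1140769064953)]
2 [np.float64(105.04447819289777), np.float64(464.78470154292893)]
3 [np.float64(149.55477476515114), np.float64(397.50907015508176)]
4 [np.float64(248.55781354965103), np.float64(362.53447973409686)]
tip 0 [np.float64(157.19108359346143), np.float64(386.32396521373016)]
tip 10 [np.float64(160.9903171653511), np.float64(370.6910638986998)]
tip 18 [np.float64(167.23151535257028), np.float64(358.8577562921622)]
tip 26 [np.float64(176.15424447239002), np.float64(347.85486173477955)]
tip 36 [np.float64(190.7721363613265), np.float64(335.56056576228923)]
```

```bash
python3 -m jog '[[-4,0,0,-0.005,0,0],[-4,0.3,0,-0.005,0,-0.02],[-4,0.5,0,-0.005,0,-0.03]]'; python3 arc.py 3 62 6;python3 ptr.py
```

```text
t: 6.05
eef_pos: [0.5258, -0.1026, 0.0627]
ee_rot: [-3.112, 0.015, 2.617]
force: [0.2, -0.3, -0.4]
width: 0.0004
r 61.2 ang -105.9 yaw 149.9 z 0.06269400023239624 F [ 0.2 -0.3 -0.4] level fix [ 0.033 -0.002  0.   ] q [ 0.2   0.3  -0.52  0.05 -0.76 -0.76]
[-3.3  0.2] [-3.   1.1] [-3.   1.3] [-2.9  1.4] [-2.8  1.6] [-2.7  1.7] (43, 'turned deg from dot2: mean 15.5 tip 16.0 axis 17.7')
```

```bash
cat > cor.py <<'E'
# usage: cor.py phi r yaw nrows : rows bringing the corner to polar (phi,r), tool yaw
from h import *
from scipy.spatial.transform import Rotation as Ro
import sys
u=lambda d:np.array([np.cos(np.radians(d)),np.sin(np.radians(d))])
ax=np.array([.5425,-.0438]);s=status.get_state();c=(s['eef_pos'][:2]-ax)*1e3;y=np.degrees(s['ee_rot'][2])
off=lambda y:-15.5*u(y-180)-11*u(y-270)
pol=lambda p:(np.degrees(np.arctan2(p[1],p[0])).round(1)%-360,np.hypot(*p).round(1))
R=Ro.from_euler('xyz',s['ee_rot']).as_matrix()
a0,r0=pol(c+off(y));F=s['force'][:2]
print("corner",a0,r0,"yaw",y.round(1),"z",s['eef_pos'][2].round(4),"F rad/ccw/z",(F@u(a0)).round(1),(F@u(a0+90)).round(1),s['force'][2].round(1),"level",np.cross(R[:,2],[0,0,-1]).round(3))
if len(sys.argv)>4:
    f,r,Y=map(float,sys.argv[1:4]);N=int(sys.argv[4]);p=c
    for k in range(1,N+1):
        w=k/N;yy=y+w*(Y-y);n=(r0+w*(r-r0))*u(a0+w*(f-a0))-off(yy);print((n-p).round(1).tolist(),np.radians((Y-y)/N).round(3),end='  ');p=n
E
python3 cor.py -108.4 50 127 6
```

```text
corner -121.5 48.7 yaw 149.8 z 0.0626 F rad/ccw/z 0.6 -1.4 -0.0 level [ 0.033 -0.003  0.   ]
[0.3, -1.6] -0.066  [0.3, -1.5] -0.066  [0.4, -1.3] -0.066  [0.4, -1.2] -0.066  [0.4, -1.1] -0.066  [0.5, -0.9] -0.066
```

```bash
python3 -m jog '[[0.3,-1.8,0,0.007,0,-0.066],[0.3,-1.5,0,0.007,0,-0.066],[0.4,-1.3,0,0.007,0,-0.066],[0.4,-1.2,0,0.007,0,-0.066],[0.4,-1.1,0,0.005,0,-0.066],[0.5,-0.9,0,0,0,-0.066],[0,0,0,0,0,0]]'; python3 cor.py -108.4 42 127 4;python3 ptr.py
```

```text
t: 6.8
eef_pos: [0.5267, -0.1107, 0.0629]
ee_rot: [-3.137, -0.007, 2.203]
force: [0.7, 0.4, -0.2]
width: 0.0002
corner -108.6 50.6 yaw 126.2 z 0.0629 F rad/ccw/z -0.6 0.6 -0.2 level [-0.003 -0.007 -0.   ]
[0.7, 2.0] 0.003  [0.8, 2.0] 0.003  [0.8, 2.0] 0.003  [0.8, 2.0] 0.003  (43, 'turned deg from dot2: mean 15.5 tip 16.0 axis 17.7')
```

```bash
python3 -m jog '[[0.7,2,0,0,0.002,0],[0.7,2,0,0,0.002,0],[0.7,2,0,0,0.002,0],[0.7,2,0,0,0,0]]'; python3 cor.py -132 42 107 6;python3 ptr.py
```

```text
t: 7.25
eef_pos: [0.5295, -0.102, 0.0629]
ee_rot: [-3.132, -0.011, 2.21]
force: [0.7, -0.3, 0.8]
width: 0.0007
corner -108.9 41.4 yaw 126.6 z 0.0629 F rad/ccw/z 0.1 0.8 0.8 level [-0.003 -0.014 -0.   ]
[-3.7, 0.9] -0.057  [-3.7, 1.1] -0.057  [-3.6, 1.4] -0.057  [-3.5, 1.6] -0.057  [-3.4, 1.8] -0.057  [-3.3, 2.0] -0.057  (44, 'turned deg from dot2: mean 15.3 tip 15.5 axis 18.0')
```

```bash
python3 -m jog '[[-3.8,0.9,0,0,-0.004,-0.05],[-3.8,1.1,0,0,-0.004,-0.05],[-3.8,1.4,0,0,-0.004,-0.05],[-3.6,1.6,0,0,0,-0.05]]'; python3 cor.py -145 41.5 95 6;python3 ptr.py
```

```text
t: 7.7
eef_pos: [0.5159, -0.0961, 0.0631]
ee_rot: [3.139, -0.003, 2.005]
force: [0.9, -0.5, -0.4]
width: 0.0007
corner -124.5 40.8 yaw 114.9 z 0.0631 F rad/ccw/z -0.1 1.0 -0.4 level [-0.004  0.001  0.   ]
[-3.1, 1.6] -0.058  [-3.0, 1.8] -0.058  [-2.9, 1.9] -0.058  [-2.8, 2.1] -0.058  [-2.7, 2.3] -0.058  [-2.5, 2.4] -0.058  (39, 'turned deg from dot2: mean 26.7 tip 27.4 axis 30.5')
```

```bash
python3 -m jog '[[-3.3,1.6,0,0,0,-0.058],[-3.2,1.8,0,0,0,-0.058],[-3.1,1.9,0,0,0,-0.058],[-3,2.1,0,0,0,-0.058],[-2.9,2.3,0,0,0,-0.058],[-2.8,2.4,0,0,0,-0.058]]'; python3 cor.py -160 41.5 80 6;python3 ptr.py
```

```text
t: 8.35
eef_pos: [0.4995, -0.0845, 0.0636]
ee_rot: [3.136, -0.0, 1.65]
force: [2.5, -3.0, -1.3]
width: 0.0004
corner -143.8 41.3 yaw 94.5 z 0.0636 F rad/ccw/z -0.3 4.0 -1.3 level [-0.001  0.006  0.   ]
[-1.8, 2.0] -0.042  [-1.7, 2.1] -0.042  [-1.6, 2.2] -0.042  [-1.5, 2.2] -0.042  [-1.4, 2.3] -0.042  [-1.3, 2.4] -0.042  (35, 'turned deg from dot2: mean 43.9 tip 44.4 axis 48.3')
```

```bash
python3 -m jog '[[-2.2,2.3,0,0,0,-0.042],[-2,2.4,0,0,0,-0.042],[-1.8,2.5,0,0,0,-0.042],[-1.7,2.5,0,0,0,-0.042]]'; python3 cor.py -162 41.5 78 4;python3 ptr.py
```

```text
t: 8.8
eef_pos: [0.492, -0.0747, 0.0637]
ee_rot: [3.135, 0.0, 1.482]
force: [0.4, -1.5, 0.1]
width: 0.001
corner -156.7 41.6 yaw 84.9 z 0.0637 F rad/ccw/z 0.3 1.5 0.1 level [0.001 0.006 0.   ]
[-0.8, 1.3] -0.03  [-0.7, 1.3] -0.03  [-0.7, 1.3] -0.03  [-0.7, 1.3] -0.03  (20, 'turned deg from dot2: mean 55.0 tip 57.3 axis 60.8')
```

```bash
python3 -m jog '[[-0.9,1.6,0,0,0,-0.03],[-0.8,1.6,0,0,0,-0.03],[-0.8,1.6,0,0,0,-0.03],[-0.6,1.2,0,0,0,-0.03]]'; python3 cor.py -165 56 77 5;python3 ptr.py
```

```text
t: 9.25
eef_pos: [0.4888, -0.0683, 0.0638]
ee_rot: [3.136, 0.0, 1.367]
force: [-0.8, 0.6, 0.9]
width: 0.0003
corner -163.8 41.5 yaw 78.3 z 0.0638 F rad/ccw/z 0.6 -0.8 0.9 level [0.001 0.005 0.   ]
[-2.9, -0.6] -0.005  [-2.9, -0.5] -0.005  [-2.9, -0.5] -0.005  [-2.9, -0.5] -0.005  [-2.9, -0.5] -0.005  (0, None)
```

```bash
python3 -m jog '[[-3,-0.8,0,0,0,0],[-4,-1.1,0,0,0,0],[-4,-1.1,0,0,0,0],[-4,-1.1,0,0,0,0],[-4,-1,0,0,0,0],[0,0,20,0,0,0],[0,-10,30,0,0,0],[0,-30,30,0,0,0],[0,-30,20,0,0,0],[0,-30,0,0,0,0],[0,0,0,0,0,0]]'; python3 ptr.py;python3 - <<'E'
from h import *
crop("side","c6",305,190,110,90,7)
for i,a in enumerate([72,36,0,-36]):
    t=np.radians(a-10.9);u=proj("side",[*(np.array([.5425,-.0438])+.058*np.array([np.cos(t),np.sin(t)])),.05]);
for a in(-26,-31,-36,-41):
    t=np.radians(a-10.9);u=proj("side",[*(np.array([.5425,-.0438])+.044*np.array([np.cos(t),np.sin(t)])),.08]);print("tip",36-a,[(u[0]-305)*7,(u[1]-190)*7])
E
```

```text
t: 10.4
eef_pos: [0.4652, -0.1776, 0.1682]
ee_rot: [3.136, 0.002, 1.377]
force: [0.1, 0.4, -0.8]
width: 0.0003
(35, 'turned deg from dot2: mean 68.0 tip 68.8 axis 72.4')
tip 62 [np.float64(243.32952934022836), np.float64(313.2426296893601)]
tip 67 [np.float64(255.2242963047002), np.float64(310.78707211244455)]
tip 72 [np.float64(267.50203886648865), np.float64(308.9697944401671)]
tip 77 [np.float64(280.0774690524642), np.float64(307.80172513024235)]
```

View pics/c6.png

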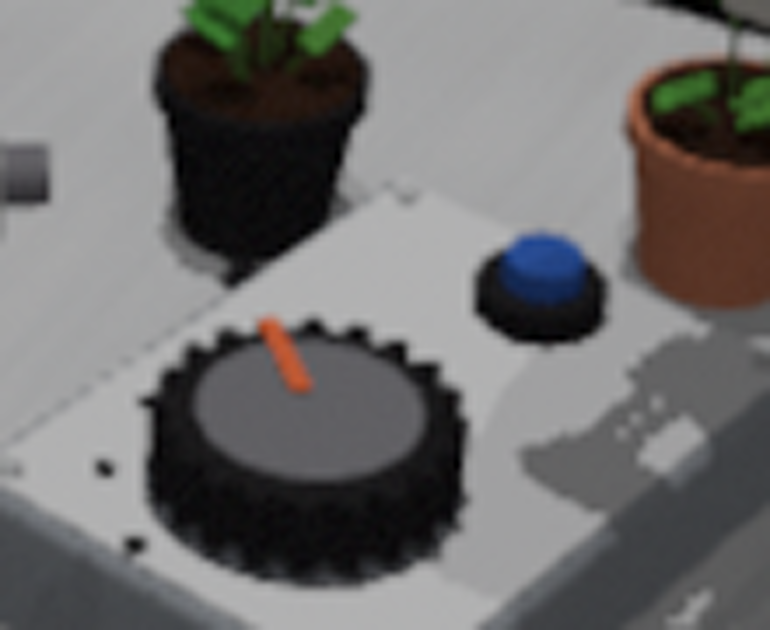

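The pointer tip is at crop (265,322), right at the expected 72° position (axis reading 72.4°), so the dial has clicked in at green. The button's top is at crop (545,252). Next I triangulate the button.

```bash
python3 - <<'E'
from h import *
for z in(.055,.06,.065,.07): print(z,ray("top",451.4,284,z)[:2].round(4),ray("side",305+545/7,190+255/7,z)[:2].round(4))
print(status.get_state()["eef_pos"])
E
```

```text
0.055 [ 0.5198 -0.1646] [ 0.5254 -0.1802]
0.06 [ 0.5194 -0.1634] [ 0.523  -0.1732]
0.065 [ 0.5191 -0.1622] [ 0.5206 -0.1663]
0.07 [ 0.5188 -0.161 ] [ 0.5182 -0.1593]
[ 0.4651477  -0.17595387  0.16785629]
```

```bash
python3 -m jog '[[20,5,-20,0,0,0],[20,5,-20,0,0,0],[14,4,-20,0,0,0],[0,0,-15,0,0,0],[0,0,0,0,0,0]]'; python3 -c "
from station import status;s=status.get_state();print(s['eef_pos'],s['ee_rot'],s['force'])"
```

```text
t: 11.0
eef_pos: [0.5197, -0.1578, 0.0898]
ee_rot: [3.137, 0.001, 1.381]
force: [-0.6, 0.1, 0.6]
width: 0.0003
[ 0.51973671 -0.15775329  0.08976067] [3.13695590e+00 1.42431106e-03 1.38053819e+00] [-0.57574278  0.08136189  0.57621096]
```

```bash
python3 -m jog '[[-0.5,-2,-5,0,0,0],[0,-1.5,-5,0,0,0],[0,0,-4,0,0,0],[0,0,-3,0,0,0],[0,0,-2,0,0,0],[0,0,0,0,0,0]]'; python3 -c "
from station import status;s=status.get_state();print(s['eef_pos'],s['ee_rot'],s['force'])"
```

```text
t: 11.6
eef_pos: [0.5195, -0.1604, 0.0717]
ee_rot: [3.134, 0.001, 1.382]
force: [-0.1, 0.3, 1.2]
width: 0.0007
[ 0.51954017 -0.16040106  0.07167084] [3.13445626e+00 1.02448439e-03 1.38242901e+00] [-0.13793626  0.33401747  1.22855362]
```

```bash
for i in 1; do python3 -m jog '[[0,-0.5,-2,0,0,0],[0,0,-2,0,0,0],[0,0,-2,0,0,0]]'; python3 -m jog '[[0,0,-2,0,0,0],[0,0,-2,0,0,0]]'; done
```

```text
t: 11.9
eef_pos: [0.5199, -0.161, 0.0664]
ee_rot: [3.133, 0.001, 1.382]
force: [-1.3, 1.8, 4.4]
width: 0.0005
t: 12.1
eef_pos: [0.5201, -0.161, 0.0657]
ee_rot: [3.132, 0.002, 1.384]
force: [-10.9, 6.7, 30.9]
width: 0.0006
```

```bash
python3 -m jog '[[0,0,0.7,0,0,0]]'; python3 -m jog '[[0,0,2,0,0,0]]';python3 -m jog '[[0,0,2,0,0,0]]'; python3 -m jog '[[0,0,3,0,0,0]]'; python3 -m jog '[[0,0,4,0,0,0]]'; python3 -m jog '[[0,0,10,0,0,0],[0,0,30,0,0,0],[0,-20,30,0,0,0],[-30,-30,20,0,0,0],[-30,-30,10,0,0,0],[-20,-30,0,0,0,0],[0,0,0,0,0,0]]'; python3 ptr.py; python3 - <<'E'
from h import *
a=eyes.grab_frame("top")[160:340,270:560];b=eyes.grab_frame("side")[130:320,230:450]
cv2.imwrite("pics/c7.png",np.hstack([cv2.resize(a,(400,248)),cv2.resize(b,(287,248))]))
f0=cv2.imread("pics/side0.png");f1=eyes.grab_frame("side");cv2.imwrite("pics/d.png",f1)
E
```

```text
t: 12.2
eef_pos: [0.52, -0.161, 0.0673]
ee_rot: [3.132, 0.002, 1.384]
force: [-2.0, 0.8, 3.6]
width: 0.0005
t: 12.3
eef_pos: [0.5199, -0.161, 0.0696]
ee_rot: [3.132, 0.002, 1.384]
force: [0.0, 0.9, 2.5]
width: 0.0006
t: 12.4
eef_pos: [0.5199, -0.1609, 0.0717]
ee_rot: [3.132, 0.002, 1.384]
force: [-1.3, -0.1, 0.9]
width: 0.0006
t: 12.5
eef_pos: [0.5199, -0.161, 0.0746]
ee_rot: [3.132, 0.002, 1.384]
force: [0.7, -0.2, -0.2]
width: 0.0004
t: 12.6
eef_pos: [0.5198, -0.1611, 0.0785]
ee_rot: [3.132, 0.002, 1.384]
force: [0.1, -0.2, 0.6]
width: 0.0005
t: 13.3
eef_pos: [0.438, -0.2744, 0.1865]
ee_rot: [3.13, 0.004, 1.388]
force: [1.1, 0.4, -0.2]
width: 0.0005
(35, 'turned deg from dot2: mean 68.0 tip 68.8 axis 72.4')
```

View pics/c7.png

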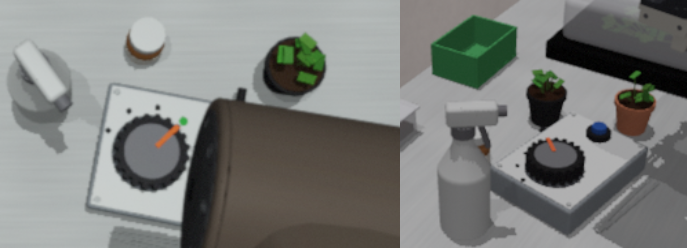

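The top view shows the pointer aimed straight at the green dot, and the bottle, jar, pots and tweezers are where they were. The button is back up and the robot is clear.

```bash
python3 -m jog '[[0,0,0,0,0,0],[0,0,0,0,0,0]]'; python3 -c "
from station import workorder;print(workorder.job_done())"
```

```text
t: 13.7
eef_pos: [0.4412, -0.2707, 0.1851]
ee_rot: [3.131, 0.004, 1.393]
force: [-0.1, -0.3, 0.1]
width: 0.0
the job is handed in; nothing more can be done
None
```

I turned the dial two clicks clockwise from the second dot to the green dot, pushing its ribs with the shut fingertips. I then pressed the blue button down to its stop, let it go, moved clear and handed the job in at 13.7 s.

- **Dial:** After I let go, the camera put it at 72° of turn from the second dot (68–72° depending on the method; target 72°). It read the same after the button press, and the last top view shows the pointer at the green dot. On the first try the fingertip slipped past one rib, and I re-seated it before carrying on.
- **Button:** The force rose over about 6 mm of travel to about 4 N, then hit a hard stop, and it had returned by the time I backed off. The last press step overshot to about 31 N at the fingertip, which is firmer than needed.
- **Surroundings:** The bottle, jar and pots looked unmoved in the last pictures. The tweezers were only partly in view, but the arm went nowhere near them.

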